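Lock the shaker's tray with the ball-lock pin

ROBOT

A 6-joint arm with a two-finger parallel gripper is mounted at the origin on the work surface. World frame = base frame: x ahead of the robot, y to its left, z up, the work surface at z = 0. Lengths are in m, angles in rad, forces in N, time in s.
With the tool pointing down it reaches from about 0.3 to 0.775 m from the base axis. Payload 14.6 kg.
Tool frame: the origin (TCP) lies at the very end of the fingers, on their centre line; the grasp point (between the pads) lies 19 mm behind it; z points along the fingers, y is the line along which they close (so a half turn about z gives the same grasp; the last joint's range is limited). The gripper opens to 94 mm and grips with 3 to 60 N. Pads are 16 mm wide; open, the fingers measure 119 mm over their backs; the gripper's body (75 mm by 177 mm) begins 78 mm behind the grasp point.
Start: joints at [1.228, 0.3, 1.521, -0, 1.321, -0.067], TCP at [0.15, 0.529, 0.205] pointing down, gripper open.
Joint ranges: [-3.03, 3.03], [-0.79, 2.21], [0.23, 2.52], [-1.04, 4.18], [0, 3.07], [-2.55, 2.55]. Speed limits (rad/s): [2.22, 2.22, 2.57, 3.14, 3.14, 3.14].

INTERFACE

Orientations are given as [roll, pitch, yaw] about the fixed x, y, z axes, in that order (R = Rz(yaw) Ry(pitch) Rx(roll)).
In Python, from station import ctrl gives the robot as it stands.
- The arm moves only by the tool move_arm, never from a script. Its argument "increments" is a list of rows, each a list of 7 numbers: the opening, from 0 (shut) to 1 (fully open), then the shift along the tool's x, y, z in units of 50 mm (1.0 is 50 mm), then the turn, a rotation vector about the tool's x, y, z in rad. In form: [[claw, tx, ty, tz, rx, ry, rz], ...]. A call has 1 to 20 rows; each row shifts and turns the commanded pose from where the row before left it, along the tool's axes as they then stand; what a row does not reach is not made up. A row lasts 1/10 s, in which the tool goes at most 50 mm and 8.59 degrees, less where a joint would pass 70% of its speed; a pose out of reach is approached as far as the arm can. A call is refused whole if a number of a shift passes 1 or a number of a turn 0.15, either way. A call with a gripper value outside its range is refused whole. The fingers move at their own pace and stop on an object; "force" is the grip in N (left out, the last holds). Time passes only in rows, so rows that do not move let the fingers close. It gives the time, the measured TCP pose, the force, the opening and the grip force at its end, in the units of the state.
- ctrl.get_obs(): the state, without advancing time (a new reading comes with each control period).
- ctrl.camera(name): name is "side" or "top"; returns a dict with "color" (420x560x3 uint8, blue, green, red), "K" (3x3 intrinsics, pixels), "pose" (4x4, takes a point from camera to world coordinates). Camera axes: x right, y down, z forward; pixel columns grow to the right and rows downward; lengths in m; the calibration is good to about 2 mm. A picture is of the moment at which its call begins. There is no depth.
- ctrl.hand_in(): hands the job in; it is judged then, once.
Trained networks look in a picture, given as the dict that the camera call returned (one of the last four; its "shot" number tells which), for a name from the list of things; names that differ only in an ending like _2 or _b are one class to them, and where a whole thing is asked for, a point or a joint stands for the part that bears it (a point fixed in the world has none). Each returns a list of dicts, best first, with "conf" (0 to 1); they miss things now and then, are a little off and sometimes report something else, mostly with a low value. They report only what shows in the picture. A call takes as long as a camera call.
- ctrl.cut_out(name, picture): "mask" (420x560 bool, what is visible of it) and "centre" ([row, column] in pixels, amid what is visible of it).
The state is a dict: "time_s": time; "qpos": joint angles; "joint_vel": joint speeds; "tau": joint torques, N m; "ee_pos": TCP position; "eef_rot": TCP orientation; "force": force on the tool from outside, world axes, zero at the start; "moment": the same for the moment, N m; "grip_width": finger opening in m; "grip_force": force on a finger pad.
Only numpy, scipy, OpenCV 4.12 (cv2) and the standard library are available. Lean on these libraries where they do the work, as an engineer would, in place of code of your own. Each camera call takes 0.05 s, during which the arm holds its last target. There are 200 camera calls.

TASK

Lock the lab shaker for transport: slide its tray home against the stop, then take the ball-lock pin and, holding its thumb button in, push it down through the bracket and tongue, against the spring plate, until its balls are clear below. Let go so that the button springs fully out and the pin stays locked. Press the pin with feeling, never over about 15 N, push the tray gently, and leave the bottle, the beaker and the slide box alone.

Things in the scene. Friction and masses are not known exactly. Their poses are not given: they have to be found in the camera images.
- shaker: Reciprocating lab shaker, fixed on the bench: white housing 230 (x) by 300 (y) by 68 mm high, aluminium tray on top (its top 83 mm up) with two clear dishes and a 16 mm rim on the far half. Origin: centre of its underside; z up. Its front (-x) faces the robot and carries a small steel bracket; the tray's steel tongue (4 mm thick, hole 17 mm) runs in the bracket's slot.
- lock_hole (a point): Top end of the vertical axis of the bracket's holes, at the spring plate's nominal free top: shaker frame (-145, 0, 105) mm; axes as the shaker's. True in plan, but the bracket is bolted through slots: bracket and spring plate really sit up to 8 mm higher or lower, which no reading shows. Spring plate: 36 mm square, 7 thick, hole 17 mm; gives 4 mm downwards, from 1 N to 4 N, then solid.
- bracket_under (a point): On the hole axis at the bracket's nominal underside, 55 mm below lock_hole (same play in height). The bracket is two level steel plates 60 (x) by 50 (y) mm, the upper 8, the lower 14 mm thick, 22 mm apart, with 15.8 mm holes; the upper one's top is 11 mm below the spring plate's free top. Free space below. The pin's balls clear it once its shoulder has the spring plate all the way down (4 mm).
- push_tab (a point): Centre of the top edge of the upright steel tab on the tray by which the tray is pushed: 30 mm (x) by 10 mm (y) by 42 mm high, standing on the tray. Moves with the tray; when home it is at shaker frame (-70, 95, 125) mm. Axes as the shaker's.
- tray (a joint): Position of the tray along the shaker's y axis in m: 0 = home against the end stop (tongue hole in line with bracket holes); grows towards the shaker's +y, to 0.045. Push the tab towards the shaker's -y to bring it home. About 3 N of friction; it stays where left.
- pin: Ball-lock pin, about 0.15 kg, upright in its holder. Origin: centre of the underside of its round shoulder (36 mm across, 6 thick); z up the head. Below it a steel shank 14 mm across, 65 mm long, the last 7 mm tapering to 6 mm. Above it a black head 24 by 24 mm, 6 to 44 mm above the origin, with a thumb button on its +y side.
- pin_button (a point): Centre of the outer face of the thumb button when out: pin frame (0, 17, 25) mm, a light metal pad 18 mm wide, 26 mm high, standing out 5 mm from the head's +y side. Over button and head it is 29 mm along y, 24 mm with the button fully in: squeezing the head along the pin's y pushes it in (spring 6 N to 12 N); a squeeze of about 35 N also holds the pin well. Axes as the pin's.
- pin_balls (a point): Point on the shank's axis at the height of its two locking balls, 53.8 mm below the pin's origin. The balls are 5 mm high and stand out 3 mm at the +x and -x sides; they draw in flush only as the button goes fully in and come out with it. Let go while they are inside the bracket, they jam in the hole and the button stays part way in. Axes as the pin's.
- button (a joint): Travel of the pin's thumb button in m: 0 = fully out (balls out), 0.005 = fully in (balls in).
- holder: Grey plastic block, fixed, 70 by 70 by 78 mm high, with an open 23 mm wide, 70 mm deep hole in its top in which the pin stands, shoulder on the block's top; the pin lifts straight out without pressing the button. Origin: centre of its underside.
- reagent_bottle: White bottle, 72 mm across, 160 mm high, blue cap; leave alone. Origin: centre of its underside.
- beaker: Glass beaker, 80 mm across, 95 mm high; leave alone. Origin: centre of its underside.
- slide_box: Flat grey slide box, 80 by 95 by 32 mm high; leave alone. Origin: centre of its underside.

How it is judged:
On the way, in this order (a step that is already met when the one before it is completed fails the run):
1. the tray is home against its stop (within 2.5 mm) (value of joint tray below 0.0025 m), for 0.2 s.
2. the pin is well into the bracket with its thumb button held in (value of joint button above 0.0035 m and horizontal distance between pin and lock_hole below 0.005 m and z of pin in the frame of lock_hole below 0.02 m), for 0.1 s.
At the end, for the whole second after the job is handed in: The tray is home (within 2.5 mm), the pin stands upright (within 0.12 rad) through the bracket, its axis within 4 mm of the hole's, its shoulder no more than 6.5 mm above lock_hole, at rest, and its button is out (within 0.8 mm), which only balls clear below the bracket allow (value of joint tray below 0.0025 m and value of joint button below 0.0008 m and horizontal distance between pin and lock_hole below 0.004 m and z of pin in the frame of lock_hole below 0.0065 m and angle between pin's own z axis and vertical below 0.12 rad and linear speed of pin below 0.02 m/s); the robot touches nothing.
It fails at once if the pin presses on the shaker with more than 25 N (contact force between pin and shaker above 25 N).
It fails at once if the gripper presses on the shaker with more than 30 N (contact force between the fingers and shaker above 30 N).
It fails at once if a bystander is moved by more than 20 mm (distance of any of reagent_bottle, beaker, slide_box from where it was at the start of the episode above 0.02 m).
It also fails if it takes over 67 s, if anything falls off the work surface, if the arm or the gripper's body presses on something with over 40 N, if the wrist force passes 120 N, or if a joint passes its speed limit or range.

## Working session

There is one attempt and no reset: what is moved stays moved. The work goes in short steps, Python scripts to look and compute and a tool call to move; the robot and the scene stay as the last step left them, time stands still between calls to the robot, and variables do not carry over. Pictures are saved under pics/ and viewed, at most 10 in all, crops included, and the job is handed in when it is done.

Besides the shell and the picture viewer there is one more tool, called after "Emit:" by a JSON object that holds its "name" and its "arguments", one argument or row to a line. move_arm: Moves the arm, as the interface text tells. Its arguments: {"type":"object","properties":{"increments":{"type":"array","items":{"type":"array","items":{"type":"number"}}},"force":{"type":"number"}},"required":["increments"]}

```bash
mkdir -p pics
cat > h.py <<'E'
import numpy as np, cv2
from station import ctrl
def ray(p,uv):
    K=np.array(p["K"]);T=np.array(p["pose"])
    d=T[:3,:3]@np.linalg.solve(K,[uv[0],uv[1],1.]); return T[:3,3],d/np.linalg.norm(d)
def atz(p,uv,z):
    o,d=ray(p,uv); return o+d*(z-o[2])/d[2]
def tri(rs):
    A=np.zeros((3,3));b=np.zeros(3)
    for o,d in rs:
        M=np.eye(3)-np.outer(d,d);A+=M;b+=M@o
    return np.linalg.solve(A,b)
def proj(p,X):
    T=np.array(p["pose"]);c=T[:3,:3].T@(np.array(X)-T[:3,3]);u=np.array(p["K"])@c;return u[:2]/u[2]
E
python3 - <<'E'
from h import *
o=ctrl.get_obs();print(o)
for n in("side","top"):
    p=ctrl.camera(n);cv2.imwrite(f"pics/{n}0.png",p["color"]);print(n,np.round(p["pose"],3).tolist(),np.round(p["K"],1).tolist())
    for t in("shaker","push_tab","tray","pin","pin_button","holder","reagent_bottle","beaker","slide_box"):
        for r in ctrl.cut_out(t,p)[:2]:
            ys,xs=np.nonzero(r["mask"]);print(t,round(r["conf"],2),np.round(r["centre"],1),(xs.min(),xs.max(),ys.min(),ys.max()) if len(xs) else None)
E
```

```text
{'time_s': 0.0, 'qpos': array([ 1.22839139e+00,  3.00458299e-01,  1.52157783e+00, -3.16638178e-05,
        1.32069673e+00, -6.66141231e-02]), 'joint_vel': array([ 1.53242108e-03,  2.28620573e-05, -1.02159321e-03,  1.98722938e-03,
        1.01227378e-03,  6.79877532e-04]), 'tau': array([-2.26513730e-03, -5.31800616e+01, -3.52731764e+01,  7.07883853e-02,
        2.44493445e-02, -5.24157784e-06]), 'ee_pos': array([0.14969976, 0.52896376, 0.20489473]), 'eef_rot': array([-3.14045294e+00, -4.52955884e-05,  2.86580967e+00]), 'force': array([-0.79902569,  0.17854167, -0.20076699]), 'moment': array([-0.02523285,  0.11302997,  0.00177166]), 'grip_force': 0.0, 'grip_width': 0.09385222613522595}
side [[0.717, -0.542, 0.439, 0.052], [-0.697, -0.544, 0.467, -0.549], [-0.014, -0.641, -0.768, 0.948], [0.0, 0.0, 0.0, 1.0]] [[423.6, 0.0, 283.0], [0.0, 423.6, 211.8], [0.0, 0.0, 1.0]]
shaker 0.89 [229.3 332.8] (np.int64(262), np.int64(401), np.int64(168), np.int64(290))
push_tab 0.98 [217.1 329.3] (np.int64(263), np.int64(389), np.int64(168), np.int64(267))
tray 0.76 [217.2 324.9] (np.int64(263), np.int
[... 1015 characters left out ...]
ray 0.67 [154.9 320.6] (np.int64(252), np.int64(387), np.int64(93), np.int64(233))
pin 0.8 [254.8 127.8] (np.int64(118), np.int64(139), np.int64(247), np.int64(263))
pin_button 0.71 [255.1 131.6] (np.int64(119), np.int64(138), np.int64(248), np.int64(262))
holder 0.69 [252.3 139.1] (np.int64(112), np.int64(160), np.int64(235), np.int64(275))
reagent_bottle 0.79 [265.9 417.9] (np.int64(398), np.int64(443), np.int64(250), np.int64(285))
beaker 0.61 [156.8 322.8] (np.int64(252), np.int64(388), np.int64(93), np.int64(233))
beaker 0.56 [142.3 119.1] (np.int64(97), np.int64(142), np.int64(125), np.int64(164))
slide_box 0.72 [238.4 220.3] (np.int64(197), np.int64(244), np.int64(216), np.int64(257))
```

View pics/side0.png

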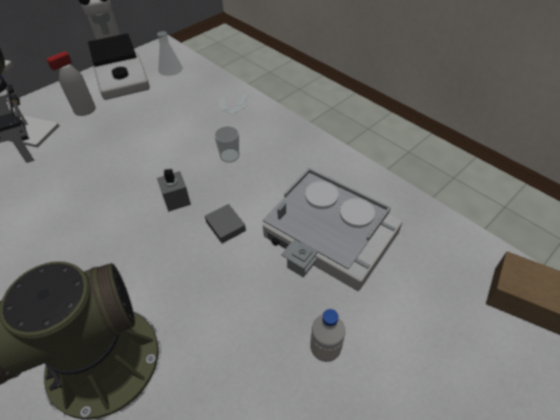

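View pics/top0.png

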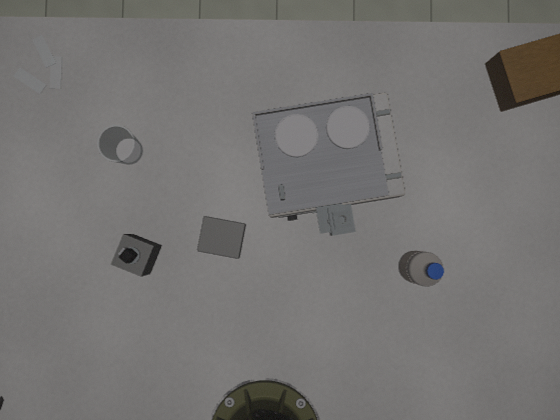

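The overview shows the shaker centre-right, with its bracket near top (335,219) and side (300,256). The tab is at top (282,191) and the pin at top (128,255). I'll zoom in on these for precise edges.

Run:
```python
import cv2,numpy as np
t=cv2.imread("pics/top0.png");s=cv2.imread("pics/side0.png")
def c(im,x,y,w,h,W,H):return cv2.resize(im[y:y+h,x:x+w],(W,H),interpolation=cv2.INTER_CUBIC)
a=c(t,245,85,170,160,800,600*1)  # shaker
cv2.imwrite("pics/c1.png",cv2.resize(t[85:245,245:415],(640,600),interpolation=cv2.INTER_CUBIC)) if 0 else cv2.imwrite("pics/c1.png",c(t,250,90,160,150,640,600))
m=np.zeros((600,800,3),np.uint8)
m[:300,:400]=c(t,105,230,60,45,400,300)   # holder top
m[:300,400:]=c(s,148,162,60,45,400,300)
m[300:,:400]=c(t,305,200,60,45,400,300)
m[300:,400:]=c(s,270,230,60,45,400,300)
cv2.imwrite("pics/c2.png",m)
```

```text
(no output)
```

View pics/c1.png

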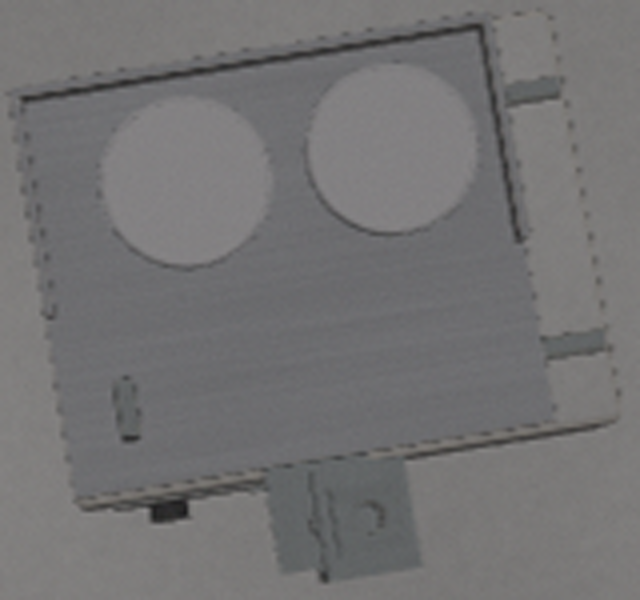

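View pics/c2.png

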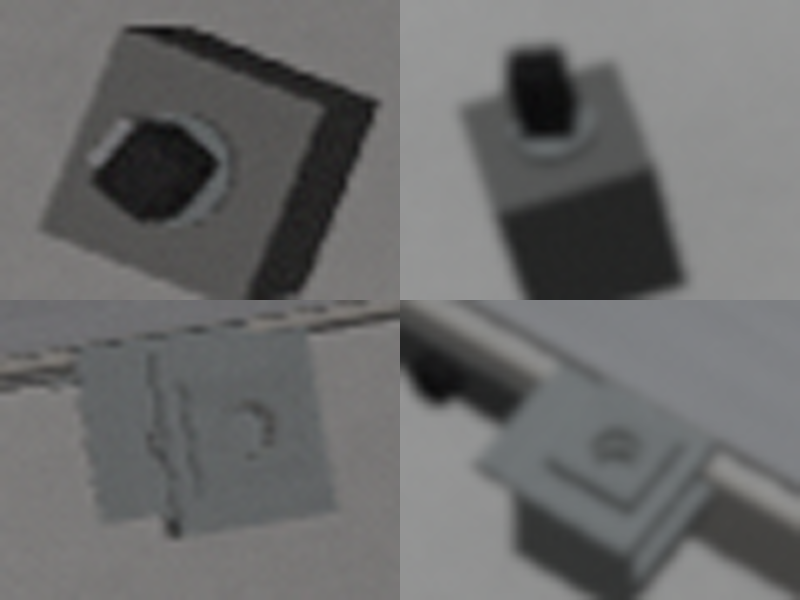

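The crops show these full-image positions:
- **Spring plate hole:** top about (342.3,219.5), side about (302.3,251.8).
- **Housing right-hand top corners:** (404.5,195) and (386.2,92.5).
- **Tab top:** about (281.5,191).
- **Pin button:** faces up and left (+x+y), so pin yaw is about -40°.

Next I compute the poses and check them with model overlays.

```bash
cat >> h.py <<'E'
def Rz(a):
    c,s=np.cos(a),np.sin(a);return np.array([[c,-s,0],[s,c,0],[0,0,1]])
def circ(r,z,c=(0,0),n=24):
    t=np.linspace(0,2*np.pi,n);return np.c_[c[0]+r*np.cos(t),c[1]+r*np.sin(t),0*t+z]
def rect(x0,x1,y0,y1,z):return np.array([[x0,y0,z],[x1,y0,z],[x1,y1,z],[x0,y1,z],[x0,y0,z]])
def draw(p,img,k,off,P,pos,yaw,col):
    q=(np.array([proj(p,Rz(yaw)@v+pos) for v in P])-off+.5)*k
    cv2.polylines(img,[np.round(q*8).astype(int)],False,col,1,cv2.LINE_AA,3)
E
python3 - <<'E'
from h import *
T=ctrl.camera("top");S=ctrl.camera("side")
hole=tri([ray(T,(342.3,219.5)),ray(S,(302.3,251.8))]);print("hole tri",hole,"topz",atz(T,(342.3,219.5),.105),atz(S,(302.3,251.8),.105))
fr=atz(T,(404.5,195),.068);br=atz(T,(386.2,92.5),.068);fl=atz(T,(269.5,215.75),.068)
yaw=np.arctan2(*(br-fr)[1::-1]);yaw2=np.arctan2(-(fl-fr)[0],(fl-fr)[1]);print("yaw",yaw,yaw2,np.linalg.norm(br-fr),np.linalg.norm(fl-fr))
y=(yaw+yaw2)/2
c=fr-Rz(y)@[-.115,-.15,.068]; print("centre from corner",c,"hole pred",c+Rz(y)@[-.145,0,.105])
tab=atz(T,(281.5,191),.125);loc=Rz(y).T@(tab-c);print("tab",tab,loc)
for n,p,uv in(("T",T,(128.3,255.5)),("S",S,(169.3,169.8))):print(n,"headtop",atz(p,uv,.122))
E
```

```text
hole tri [ 0.48288378 -0.15623981  0.09889066] topz [ 0.48261932 -0.15541408  0.105     ] [ 0.47982854 -0.15909753  0.105     ]
yaw 0.17418978727109988 0.16631086132068884 0.22718886079144887 0.2939664759390409
centre from corner [ 6.26482109e-01 -1.26397393e-01  5.55111512e-17] hole pred [ 0.48357846 -0.15096461  0.105     ]
tab [ 0.53833621 -0.02855549  0.125     ] [-0.07029426  0.11136182  0.125     ]
T headtop [0.40285605 0.28099151 0.122     ]
S headtop [0.40642018 0.28561635 0.122     ]
```

```bash
cat > ov.py <<'E'
from h import *
def panels(T,S,shk,tr,yaw,pin,pyaw,fn,hz=0.105):
    m=np.zeros((600,800,3),np.uint8)
    for i,(p,x,y,w,h) in enumerate([(T,105,230,60,45),(S,148,160,60,45),(T,265,150,120,90),(S,255,195,120,90)]):
        k=400/w; a=cv2.convertScaleAbs(cv2.resize(p["color"][y:y+h,x:x+w],(400,300),interpolation=cv2.INTER_CUBIC),alpha=1.6)
        d=lambda P,pos,yw,c:draw(p,a,k,np.array([x,y]),np.array(P),np.array(pos),yw,c)
        if i<2:
            d(rect(-.012,.012,-.012,.012,.044),pin,pyaw,(0,255,255)); d(rect(-.012,.012,-.012,.012,.006),pin,pyaw,(0,160,160))
            d([[-.009,.017,.012],[.009,.017,.012],[.009,.017,.038],[-.009,.017,.038],[-.009,.017,.012]],pin,pyaw,(0,0,255)); d(circ(.018,.003),pin,pyaw,(0,255,0))
        else:
            s=np.array(shk)
            d(rect(-.115,.115,-.15,.15,.068),s,yaw,(0,255,255)); d(rect(-.085,-.055,.09+tr,.1+tr,.125),s,yaw,(0,0,255))
            d(circ(.0085,hz,(-.145,0)),s,yaw,(0,255,0)); d(rect(-.163,-.127,-.018,.018,hz),s,yaw,(255,255,0)); d(rect(-.175,-.115,-.025,.025,hz-.011),s,yaw,(255,0,255))
        m[(i//2)*300:(i//2)*300+300,(i%2)*400:(i%2)*400+400]=a
    cv2.imwrite(fn,m)
E
python3 - <<'E'
from ov import *
T=ctrl.camera("top");S=ctrl.camera("side")
yaw=.170; c=np.array([.4825,-.154,0])-Rz(yaw)@[-.145,0,0]
print(c); panels(T,S,c,.017,yaw,[.4045,.283,.078],-.70,"pics/o1.png")
E
```

```text
[ 0.62540979 -0.12946856  0.        ]
```

View pics/o1.png

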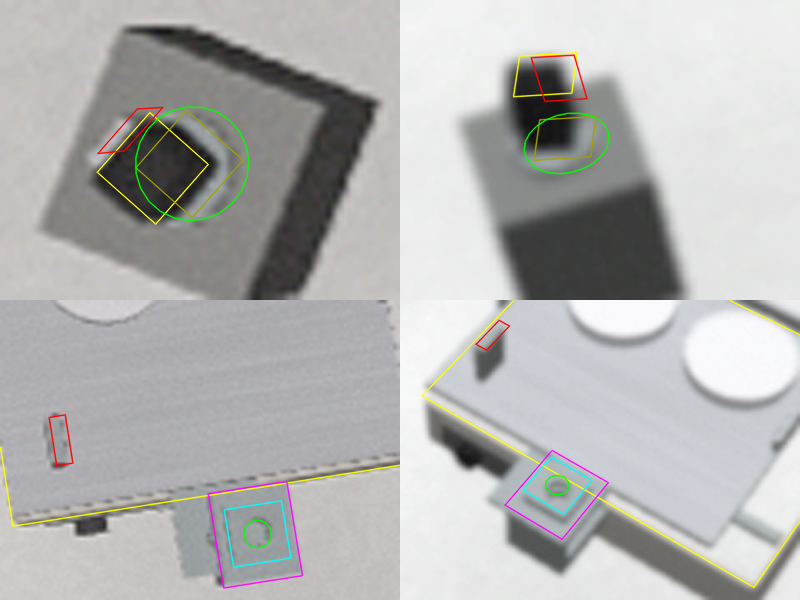

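The shaker overlay fits to within about 1 px. The drawn pin is shifted about 2 px to the right of the real one, so I'll refine it by silhouette and work out the move to the tab.

```bash
cat >> h.py <<'E'
from scipy.spatial.transform import Rotation as Ro
def go(pos,yaw=None):
    o=ctrl.get_obs();R=Ro.from_euler("xyz",o["eef_rot"])
    Y=o["eef_rot"][2] if yaw is None else yaw
    D=Ro.from_euler("xyz",[np.pi,0,Y])
    r=(R.inv()*D).as_rotvec()
    print("pose",np.round(o["ee_pos"],4),np.round(o["eef_rot"],3),"t",round(o["time_s"],2))
    print("units old axes",np.round(R.inv().apply(np.array(pos)-o["ee_pos"])/.05,3)," units after turn",np.round(D.inv().apply(np.array(pos)-o["ee_pos"])/.05,3)," rot",np.round(r,3))
E
python3 - <<'E'
from h import *
from scipy.optimize import minimize
k=6
def obs(p,x,y,w,h):
    g=cv2.resize(p["color"][y:y+h,x:x+w].mean(2).astype(np.float32),(w*k,h*k),interpolation=cv2.INTER_LINEAR)
    return g
def ren(p,x,y,w,h,X,Y,a):
    im=np.zeros((h*k,w*k),np.float32)
    def hull(P):
        q=(np.array([proj(p,Rz(a)@v+[X,Y,.078]) for v in P])-[x,y]+.5)*k
        return cv2.convexHull(np.round(q*16).astype(np.int32))
    b=lambda x0,x1,y0,y1,z0,z1:np.r_[rect(x0,x1,y0,y1,z0),rect(x0,x1,y0,y1,z1)]
    hd=b(-.012,.012,-.012,.012,.006,.044);bt=b(-.009,.009,.012,.017,.012,.038)
    H,B=hull(hd),hull(bt)
    # button nearer camera or behind
    cdir=(np.array(p["pose"])[:3,3]-[X,Y,.1])@(Rz(a)@[0,1,0])
    L=[(B,-.3),(H,1.)] if cdir<0.0 else [(H,1.),(B,-.3)]
    for q,v in L: cv2.fillConvexPoly(im,q,v,cv2.LINE_AA,4)
    return cv2.GaussianBlur(im,(0,0),k*.6)
T=ctrl.camera("top");S=ctrl.camera("side")
W={"T":(T,118,243,24,24),"S":(S,158,164,26,20)}
for n,a in W.items():
    g=obs(*a); lo=g.min(); hi=np.median(g); d=(hi-g)/(hi-lo)
    best=None
    for yaw in np.arange(-1.3,.3,.1):
        f=lambda v:np.mean((ren(*a,v[0],v[1],v[2])-d)**2)
        r=minimize(f,[.403,.286,yaw],method="Nelder-Mead",options=dict(initial_simplex=[[.403,.286,yaw],[.407,.286,yaw],[.403,.29,yaw],[.403,.286,yaw+.1]],xatol=1e-4))
        if best is None or r.fun<best.fun:best=r
    print(n,best.x,best.fun)
y=.170;u=np.array([-np.sin(y),np.cos(y)]);tab=np.array([.62541,-.12947])+Rz(y)[:2,:2]@[-.07,.113]
print("tab",tab);P=tab+u*.05;go([*P,.205],np.pi+.17)
E
```

```text
T [ 0.4024042   0.28742382 -0.71623452] 0.061190444976091385
S [ 0.39595822  0.27717176 -0.41340106] 0.18337863683700562
tab [ 0.53730146 -0.02994169]
pose [0.1498 0.5292 0.2054] [-3.142 -0.     2.866] t 1.3
units old axes [-1.0072e+01 -7.7470e+00  9.0000e-03]  units after turn [-5.7470e+00 -1.1333e+01  9.0000e-03]  rot [-0.    -0.    -0.446]
```

Emit:
{"name": "move_arm", "arguments": {
  "increments": [
    [0,0,0,0,0,0,-0.149],
    [0,0,0,0,0,0,-0.149],
    [0,0,0,0,0,0,-0.148],
    [0,-0.4,-0.8,0,0,0,0],
    [0,-0.4,-0.8,0,0,0,0],
    [0,-0.4,-0.8,0,0,0,0],
    [0,-0.4,-0.8,0,0,0,0],
    [0,-0.4,-0.8,0,0,0,0],
    [0,-0.4,-0.8,0,0,0,0],
    [0,-0.4,-0.8,0,0,0,0],
    [0,-0.4,-0.8,0,0,0,0],
    [0,-0.4,-0.8,0,0,0,0],
    [0,-0.4,-0.8,0,0,0,0],
    [0,-0.4,-0.8,0,0,0,0],
    [0,-0.4,-0.8,0,0,0,0],
    [0,-0.4,-0.8,0,0,0,0],
    [0,-0.4,-0.8,0,0,0,0],
    [0,0,0,0,0,0,0],
    [0,0,0,0,0,0,0]
  ]
}}

```text
time_s: 3.2
ee_pos: [0.5206, 0.0242, 0.2051]
eef_rot: [3.141, -0.001, -2.973]
force: [-0.4, 0.8, -0.1]
grip_width: 0.0004
grip_force: 0.0
```

Run:
```python
from h import *
y=.170;tab=np.array([.5373,-.02994]);P=tab+np.array([-np.sin(y),np.cos(y)])*.045
go([*P,.205],np.pi+.17);go([*P,.100],np.pi+.17)
```

```text
pose [0.5206 0.0242 0.2051] [ 3.141e+00 -1.000e-03 -2.973e+00] t 3.2
units old axes [-0.147 -0.224  0.001]  units after turn [-0.147 -0.224  0.001]  rot [ 0.    -0.001 -0.001]
pose [0.5206 0.0242 0.2051] [ 3.141e+00 -1.000e-03 -2.973e+00] t 3.2
units old axes [-0.148 -0.224  2.101]  units after turn [-0.147 -0.224  2.101]  rot [ 0.    -0.001 -0.001]
```

Emit:
{"name": "move_arm", "arguments": {
  "increments": [
    [0,-0.15,-0.2,0,0,0,0],
    [0,0,0,0.5,0,0,0],
    [0,0,0,0.5,0,0,0],
    [0,0,0,0.5,0,0,0],
    [0,0,0,0.6,0,0,0],
    [0,0,-0.2,0,0,0,0],
    [0,0,-0.2,0,0,0,0],
    [0,0,-0.1,0,0,0,0],
    [0,0,-0.06,0,0,0,0],
    [0,0,-0.06,0,0,0,0],
    [0,0,-0.06,0,0,0,0],
    [0,0,-0.06,0,0,0,0],
    [0,0,-0.06,0,0,0,0]
  ]
}}

```text
time_s: 4.5
ee_pos: [0.5366, -0.0233, 0.1007]
eef_rot: [3.142, 0.0, -2.971]
force: [-0.0, 3.8, 2.7]
grip_width: 0.0007
grip_force: 1.6
```

Emit:
{"name": "move_arm", "arguments": {
  "increments": [
    [0,0,-0.04,0,0,0,0],
    [0,0,-0.04,0,0,0,0],
    [0,0,0,0,0,0,0]
  ]
}}

```text
time_s: 4.8
ee_pos: [0.5371, -0.0276, 0.1003]
eef_rot: [-3.141, -0.0, -2.972]
force: [-0.1, 1.4, -0.4]
grip_width: 0.0005
grip_force: 0.0
```

Emit:
{"name": "move_arm", "arguments": {
  "increments": [
    [0,0,-0.03,0,0,0,0],
    [0,0,0,0,0,0,0]
  ]
}}

```text
time_s: 5.0
ee_pos: [0.5373, -0.0288, 0.1003]
eef_rot: [-3.142, -0.0, -2.971]
force: [0.3, 0.9, 0.4]
grip_width: 0.0007
grip_force: 0.6
```

Emit:
{"name": "move_arm", "arguments": {
  "increments": [
    [0,0,-0.02,0,0,0,0],
    [0,0,0,0,0,0,0]
  ]
}}

```text
time_s: 5.2
ee_pos: [0.5375, -0.0297, 0.1003]
eef_rot: [3.142, -0.0, -2.971]
force: [0.5, 1.8, -0.0]
grip_width: 0.0006
grip_force: 1.0
```

Emit:
{"name": "move_arm", "arguments": {
  "increments": [
    [0,0,-0.02,0,0,0,0],
    [0,0,-0.02,0,0,0,0],
    [0,0,0,0,0,0,0]
  ]
}}

```text
time_s: 5.5
ee_pos: [0.5378, -0.0318, 0.1003]
eef_rot: [-3.142, -0.0, -2.971]
force: [-0.5, 2.1, -1.0]
grip_width: 0.0003
grip_force: 1.0
```

Emit:
{"name": "move_arm", "arguments": {
  "increments": [
    [0,0,-0.02,0,0,0,0],
    [0,0,0,0,0,0,0]
  ]
}}

```text
time_s: 5.7
ee_pos: [0.538, -0.0327, 0.1003]
eef_rot: [3.142, -0.0, -2.971]
force: [-0.6, 2.4, -1.7]
grip_width: 0.0003
grip_force: 1.3
```

Emit:
{"name": "move_arm", "arguments": {
  "increments": [
    [0,0,-0.02,0,0,0,0],
    [0,0,0,0,0,0,0]
  ]
}}

```text
time_s: 5.9
ee_pos: [0.538, -0.0328, 0.1003]
eef_rot: [3.14, -0.001, -2.971]
force: [-1.4, 10.4, -0.1]
grip_width: 0.0002
grip_force: 5.0
```

Force jumped to 10 N with no further motion, so the tray is home. Retreating and moving to the pin.

Emit:
{"name": "move_arm", "arguments": {
  "increments": [
    [0,0,0.2,0,0,0,0],
    [0,0,0.2,0,0,0,0],
    [0.6,0,0,-0.7,0,0,0],
    [0.6,0,0,-0.7,0,0,0],
    [0.6,0,0,-0.7,0,0,0],
    [0.6,0,0,0,0,0,0.148],
    [0.6,0,0,0,0,0,0.148],
    [0.6,0,0,0,0,0,0.148],
    [0.6,0,0,0,0,0,0.148],
    [0.6,0,0,0,0,0,0.148],
    [0.6,0,0,0,0,0,0.14],
    [0.6,0,0,0,0,0,0]
  ]
}}

```text
time_s: 7.1
ee_pos: [0.5348, -0.0136, 0.2056]
eef_rot: [-3.141, 0.001, 2.43]
force: [-0.6, -0.4, -0.7]
grip_width: 0.0562
grip_force: 0.0
```

Run:
```python
from h import *
go([.402,.287,.205],np.pi-.71)
```

```text
pose [ 0.5348 -0.0136  0.2056] [-3.141e+00  1.000e-03  2.430e+00] t 7.1
units old axes [5.938 2.816 0.008]  units after turn [5.932 2.827 0.011]  rot [-0.     0.001 -0.002]
```

Emit:
{"name": "move_arm", "arguments": {
  "increments": [
    [0.6,0.6,0.28,0,0,0,0],
    [0.6,0.6,0.28,0,0,0,0],
    [0.6,0.6,0.28,0,0,0,0],
    [0.6,0.6,0.28,0,0,0,0],
    [0.6,0.6,0.28,0,0,0,0],
    [0.6,0.6,0.28,0,0,0,0],
    [0.6,0.6,0.28,0,0,0,0],
    [0.6,0.6,0.28,0,0,0,0],
    [0.6,0.6,0.28,0,0,0,0],
    [0.6,0.54,0.3,0,0,0,0],
    [0.6,0,0,0,0,0,0],
    [0.6,0,0,0,0,0,0]
  ]
}}

```text
time_s: 8.3
ee_pos: [0.4012, 0.2869, 0.2054]
eef_rot: [-3.142, 0.0, 2.436]
force: [-0.2, 0.2, 0.3]
grip_width: 0.0565
grip_force: 0.0
```

Run:
```python
from h import *
go([.402,.287,.086],np.pi-.71)
S=ctrl.camera("side");T=ctrl.camera("top")
m=np.hstack([cv2.resize(T["color"][215:290,85:185],(400,300)),cv2.resize(S["color"][130:205,130:230],(400,300))])
cv2.imwrite("pics/g1.png",cv2.convertScaleAbs(m,alpha=1.6))
```

```text
pose [0.4012 0.2869 0.2054] [-3.142  0.     2.436] t 8.3
units old axes [-0.01   0.013  2.388]  units after turn [-0.011  0.013  2.388]  rot [-0.     0.     0.005]
```

View pics/g1.png

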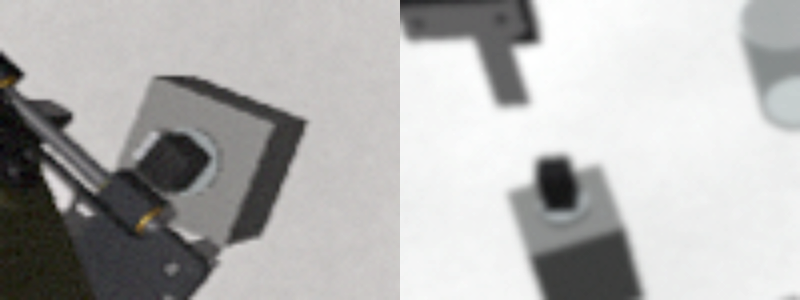

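The view shows the pin undisturbed in its holder (head at top about (128,255)) with the open fingers above it. Descending and gripping.

Emit:
{"name": "move_arm", "arguments": {
  "increments": [
    [0.6,0,0,0.5,0,0,0],
    [0.6,0,0,0.5,0,0,0],
    [0.6,0,0,0.5,0,0,0],
    [0.6,0,0,0.4,0,0,0],
    [0.6,0,0,0.3,0,0,0],
    [0.6,0,0,0.18,0,0,0],
    [0.6,0,0,0,0,0,0]
  ],
  "force": 8
}}

```text
time_s: 9.1
ee_pos: [0.4014, 0.2858, 0.0857]
eef_rot: [-3.14, -0.0, 2.431]
force: [0.6, -0.3, -0.2]
grip_width: 0.0568
grip_force: 0.0
```

Emit:
{"name": "move_arm", "arguments": {
  "increments": [
    [0.2,0,0,0,0,0,0],
    [0.2,0,0,0,0,0,0],
    [0.2,0,0,0,0,0,0],
    [0.2,0,0,0,0,0,0],
    [0.2,0,0,0,0,0,0],
    [0.2,0,0,0,0,0,0]
  ],
  "force": 8
}}

```text
time_s: 9.7
ee_pos: [0.4016, 0.2866, 0.087]
eef_rot: [3.141, 0.0, 2.432]
force: [-1.2, -1.6, 5.3]
grip_width: 0.0282
grip_force: 8.0
```

Emit:
{"name": "move_arm", "arguments": {
  "increments": [
    [0.36,0,0,0,0,0,0],
    [0.36,0,0,-0.04,0,0,0],
    [0.36,0,0,0,0,0,0]
  ]
}}

```text
time_s: 10.0
ee_pos: [0.4015, 0.2866, 0.0887]
eef_rot: [3.141, 0.0, 2.432]
force: [0.1, 0.2, -0.8]
grip_width: 0.0338
grip_force: 0.0
```

Emit:
{"name": "move_arm", "arguments": {
  "increments": [
    [0.2,0,0,0,0,0,0],
    [0.2,0,0,0,0,0,0],
    [0.2,0,0,0,0,0,0],
    [0.2,0,0,0,0,0,0],
    [0.2,0,0,0,0,0,0],
    [0.2,0,0,0,0,0,0]
  ],
  "force": 37
}}

```text
time_s: 10.6
ee_pos: [0.4013, 0.2864, 0.0886]
eef_rot: [-3.141, -0.0, 2.432]
force: [-3.1, -2.3, 5.3]
grip_width: 0.0233
grip_force: 37.0
```

Emit:
{"name": "move_arm", "arguments": {
  "increments": [
    [0.2,0,0,-0.2,0,0,0],
    [0.2,0,0,-0.4,0,0,0],
    [0.2,0,0,-0.5,0,0,0],
    [0.2,0,0,-0.5,0,0,0],
    [0.2,0,0,-0.5,0,0,0],
    [0.2,0,0,-0.5,0,0,0],
    [0.2,0,0,-0.3,0,0,0],
    [0.2,0,0,0,0,0,0],
    [0.2,0,0,0,0,0,0]
  ]
}}

```text
time_s: 11.5
ee_pos: [0.4013, 0.2865, 0.233]
eef_rot: [-3.141, -0.0, 2.432]
force: [-1.4, 0.3, -1.8]
grip_width: 0.0236
grip_force: 37.0
```

Run:
```python
from h import *
o=ctrl.get_obs();print(o["grip_width"],o["force"],o["moment"])
go([.4825,-.156,.235])
```

```text
0.023564270510251988 [-1.40101299  0.27077521 -1.8186162 ] [-0.03627051  0.02277592 -0.00780905]
pose [0.4013 0.2865 0.233 ] [-3.141 -0.     2.432] t 11.5
units old axes [-6.999 -5.654 -0.038]  units after turn [-6.999 -5.654 -0.039]  rot [-0. -0.  0.]
```

Emit:
{"name": "move_arm", "arguments": {
  "increments": [
    [0.2,-0.3,-0.25,0,0,0,0],
    [0.2,-0.5,-0.4,0,0,0,0],
    [0.2,-0.5,-0.4,0,0,0,0],
    [0.2,-0.5,-0.4,0,0,0,0],
    [0.2,-0.5,-0.4,0,0,0,0],
    [0.2,-0.5,-0.4,0,0,0,0],
    [0.2,-0.5,-0.4,0,0,0,0],
    [0.2,-0.5,-0.4,0,0,0,0],
    [0.2,-0.5,-0.4,0,0,0,0],
    [0.2,-0.5,-0.4,0,0,0,0],
    [0.2,-0.5,-0.4,0,0,0,0],
    [0.2,-0.5,-0.4,0,0,0,0],
    [0.2,-0.5,-0.4,0,0,0,0],
    [0.2,-0.5,-0.4,0,0,0,0],
    [0.2,-0.2,-0.2,0,0,0,0],
    [0.2,0,0,0,0,0,0],
    [0.2,0,0,0,0,0,0],
    [0.2,0,0,0,0,0,0]
  ]
}}

```text
time_s: 13.3
ee_pos: [0.4827, -0.1547, 0.2333]
eef_rot: [3.142, -0.0, 2.433]
force: [-0.1, -0.0, -2.6]
grip_width: 0.0235
grip_force: 37.0
```

Run:
```python
from h import *
go([.4825,-.156,.19])
o=ctrl.get_obs()
S=ctrl.camera("side");T=ctrl.camera("top")
print("S axis tip/hole", proj(S,o["ee_pos"]-[0,0,.0756]),proj(S,[.4825,-.156,.1]),"T",proj(T,o["ee_pos"]-[0,0,.0756]),proj(T,[.4825,-.156,.1]))
m=np.hstack([cv2.resize(T["color"][175:265,305:365],(400,600),interpolation=cv2.INTER_CUBIC),cv2.resize(S["color"][205:295,270:330],(400,600),interpolation=cv2.INTER_CUBIC)])
cv2.imwrite("pics/l1.png",cv2.convertScaleAbs(m,alpha=1.6))
```

```text
pose [ 0.4827 -0.1547  0.2333] [ 3.142 -0.     2.433] t 13.3
units old axes [-0.014 -0.023  0.867]  units after turn [-0.014 -0.023  0.867]  rot [ 0. -0. -0.]
S axis tip/hole [302.27059794 237.00456006] [302.10640941 251.57675481] T [345.42291415 218.51188134] [342.26882747 219.6449182 ]
```

View pics/l1.png

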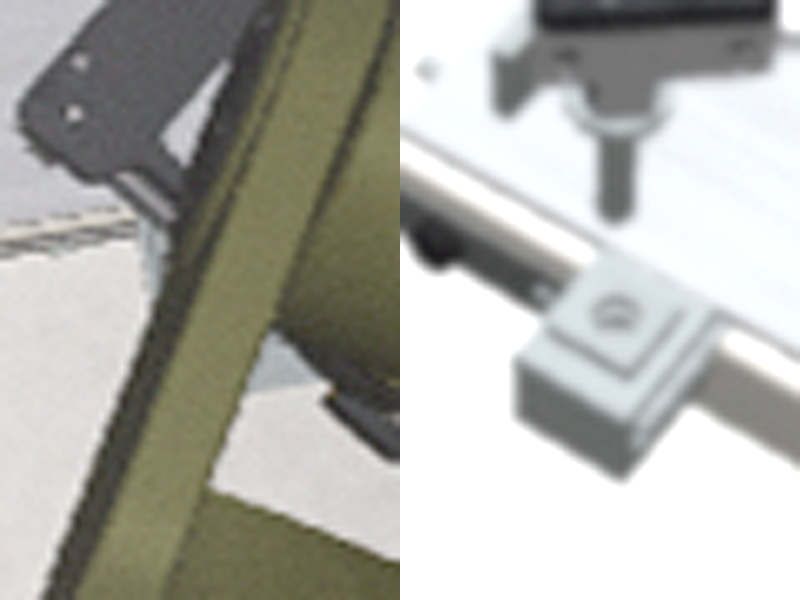

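The side crop shows the pin hanging straight, with its tip at (302.4,238) directly in line with the hole at (302.5,252). The top view is blocked by the arm. I'll make a small correction in y, then descend with feeling.

Emit:
{"name": "move_arm", "arguments": {
  "increments": [
    [0.2,-0.01,-0.013,0.3,0,0,0],
    [0.2,0,0,0.3,0,0,0],
    [0.2,0,0,0.2,0,0,0],
    [0.2,0,0,0.1,0,0,0],
    [0.2,0,0,0,0,0,0]
  ]
}}

```text
time_s: 13.9
ee_pos: [0.4827, -0.1563, 0.1882]
eef_rot: [-3.141, -0.001, 2.432]
force: [-0.0, -0.6, -1.0]
grip_width: 0.0233
grip_force: 37.0
```

Emit:
{"name": "move_arm", "arguments": {
  "increments": [
    [0.2,0,0,0.06,0,0,0],
    [0.2,0,0,0.06,0,0,0],
    [0.2,0,0,0,0,0,0]
  ]
}}

```text
time_s: 14.2
ee_pos: [0.4827, -0.1566, 0.1823]
eef_rot: [-3.142, -0.0, 2.432]
force: [-0.0, -0.1, -0.8]
grip_width: 0.0231
grip_force: 37.0
```

Emit:
{"name": "move_arm", "arguments": {
  "increments": [
    [0.2,0,0,0.06,0,0,0],
    [0.2,0,0,0,0,0,0]
  ]
}}

```text
time_s: 14.4
ee_pos: [0.4827, -0.1566, 0.1792]
eef_rot: [-3.142, -0.0, 2.432]
force: [-0.5, 0.1, -0.2]
grip_width: 0.0238
grip_force: 37.0
```

Emit:
{"name": "move_arm", "arguments": {
  "increments": [
    [0.2,0,0,0.06,0,0,0],
    [0.2,0,0,0,0,0,0]
  ]
}}

```text
time_s: 14.6
ee_pos: [0.4827, -0.1565, 0.1761]
eef_rot: [-3.141, -0.0, 2.432]
force: [0.6, -0.1, -1.6]
grip_width: 0.0233
grip_force: 37.0
```

Emit:
{"name": "move_arm", "arguments": {
  "increments": [
    [0.2,0,0,0.05,0,0,0],
    [0.2,0,0,0,0,0,0]
  ]
}}

```text
time_s: 14.8
ee_pos: [0.4827, -0.1566, 0.1736]
eef_rot: [-3.141, -0.0, 2.432]
force: [0.8, -0.0, -2.0]
grip_width: 0.0232
grip_force: 37.0
```

Emit:
{"name": "move_arm", "arguments": {
  "increments": [
    [0.2,0,0,0.05,0,0,0],
    [0.2,0,0,0,0,0,0]
  ]
}}

```text
time_s: 15.0
ee_pos: [0.4827, -0.1566, 0.1711]
eef_rot: [-3.141, -0.0, 2.432]
force: [0.5, -0.1, -1.5]
grip_width: 0.0236
grip_force: 37.0
```

Emit:
{"name": "move_arm", "arguments": {
  "increments": [
    [0.2,0,0,0.05,0,0,0],
    [0.2,0,0,0,0,0,0]
  ]
}}

```text
time_s: 15.2
ee_pos: [0.4827, -0.1566, 0.1686]
eef_rot: [-3.141, -0.0, 2.432]
force: [0.1, -0.3, -1.1]
grip_width: 0.0232
grip_force: 37.0
```

Emit:
{"name": "move_arm", "arguments": {
  "increments": [
    [0.2,0,0,0.05,0,0,0],
    [0.2,0,0,0,0,0,0]
  ]
}}

```text
time_s: 15.4
ee_pos: [0.4827, -0.1566, 0.1661]
eef_rot: [-3.141, -0.0, 2.432]
force: [0.2, 0.2, -1.6]
grip_width: 0.0233
grip_force: 37.0
```

Emit:
{"name": "move_arm", "arguments": {
  "increments": [
    [0.2,0,0,0.04,0,0,0],
    [0.2,0,0,0,0,0,0]
  ]
}}

```text
time_s: 15.6
ee_pos: [0.4827, -0.1566, 0.1642]
eef_rot: [-3.141, -0.0, 2.432]
force: [0.2, -0.0, -1.0]
grip_width: 0.0235
grip_force: 37.0
```

Emit:
{"name": "move_arm", "arguments": {
  "increments": [
    [0.2,0,0,0.04,0,0,0],
    [0.2,0,0,0,0,0,0]
  ]
}}

```text
time_s: 15.8
ee_pos: [0.4827, -0.1566, 0.1622]
eef_rot: [-3.141, -0.0, 2.432]
force: [-0.6, 0.2, -1.6]
grip_width: 0.0231
grip_force: 37.0
```

Emit:
{"name": "move_arm", "arguments": {
  "increments": [
    [0.2,0,0,0.04,0,0,0],
    [0.2,0,0,0,0,0,0]
  ]
}}

```text
time_s: 16.0
ee_pos: [0.4827, -0.1566, 0.1602]
eef_rot: [-3.142, -0.0, 2.432]
force: [-0.5, -0.3, -1.8]
grip_width: 0.0233
grip_force: 37.0
```

Emit:
{"name": "move_arm", "arguments": {
  "increments": [
    [0.2,0,0,0.04,0,0,0],
    [0.2,0,0,0,0,0,0]
  ]
}}

```text
time_s: 16.2
ee_pos: [0.4827, -0.1566, 0.1582]
eef_rot: [-3.141, -0.0, 2.432]
force: [0.0, -0.5, -1.7]
grip_width: 0.0232
grip_force: 37.0
```

Emit:
{"name": "move_arm", "arguments": {
  "increments": [
    [0.2,0,0,0.04,0,0,0],
    [0.2,0,0,0,0,0,0]
  ]
}}

```text
time_s: 16.4
ee_pos: [0.4827, -0.1566, 0.1562]
eef_rot: [-3.142, -0.0, 2.432]
force: [-0.1, 0.3, -1.4]
grip_width: 0.0232
grip_force: 37.0
```

No contact yet with the tip below the upper plate's top, so the pin is in the hole. Continuing.

Emit:
{"name": "move_arm", "arguments": {
  "increments": [
    [0.2,0,0,0.04,0,0,0],
    [0.2,0,0,0,0,0,0]
  ]
}}

```text
time_s: 16.6
ee_pos: [0.4827, -0.1566, 0.1542]
eef_rot: [-3.141, -0.0, 2.432]
force: [0.4, -0.1, -1.6]
grip_width: 0.0234
grip_force: 37.0
```

Emit:
{"name": "move_arm", "arguments": {
  "increments": [
    [0.2,0,0,0.04,0,0,0],
    [0.2,0,0,0,0,0,0]
  ]
}}

```text
time_s: 16.8
ee_pos: [0.4827, -0.1566, 0.1522]
eef_rot: [-3.141, -0.0, 2.432]
force: [0.1, 0.2, -1.6]
grip_width: 0.0231
grip_force: 37.0
```

Emit:
{"name": "move_arm", "arguments": {
  "increments": [
    [0.2,0,0,0.04,0,0,0],
    [0.2,0,0,0,0,0,0]
  ]
}}

```text
time_s: 17.0
ee_pos: [0.4827, -0.1566, 0.1502]
eef_rot: [-3.141, -0.0, 2.432]
force: [0.1, 0.0, -0.9]
grip_width: 0.0231
grip_force: 37.0
```

Emit:
{"name": "move_arm", "arguments": {
  "increments": [
    [0.2,0,0,0.04,0,0,0],
    [0.2,0,0,0,0,0,0]
  ]
}}

```text
time_s: 17.2
ee_pos: [0.4827, -0.1565, 0.1482]
eef_rot: [-3.141, -0.0, 2.432]
force: [0.9, 0.1, -1.3]
grip_width: 0.0229
grip_force: 37.0
```

Emit:
{"name": "move_arm", "arguments": {
  "increments": [
    [0.2,0,0,0.04,0,0,0],
    [0.2,0,0,0,0,0,0]
  ]
}}

```text
time_s: 17.4
ee_pos: [0.4827, -0.1566, 0.1462]
eef_rot: [-3.141, -0.0, 2.432]
force: [-0.7, -0.5, -1.5]
grip_width: 0.0233
grip_force: 37.0
```

Emit:
{"name": "move_arm", "arguments": {
  "increments": [
    [0.2,0,0,0.04,0,0,0],
    [0.2,0,0,0,0,0,0]
  ]
}}

```text
time_s: 17.6
ee_pos: [0.4827, -0.1566, 0.1442]
eef_rot: [-3.142, -0.0, 2.432]
force: [-0.2, -0.6, -1.0]
grip_width: 0.0232
grip_force: 37.0
```

Emit:
{"name": "move_arm", "arguments": {
  "increments": [
    [0.2,0,0,0.04,0,0,0],
    [0.2,0,0,0.03,0,0,0],
    [0.2,0,0,0,0,0,0]
  ]
}}

```text
time_s: 17.9
ee_pos: [0.4827, -0.1565, 0.1407]
eef_rot: [-3.141, -0.0, 2.432]
force: [0.1, -0.8, -1.9]
grip_width: 0.0228
grip_force: 37.0
```

Emit:
{"name": "move_arm", "arguments": {
  "increments": [
    [0.2,0,0,0.04,0,0,0],
    [0.2,0,0,0.03,0,0,0],
    [0.2,0,0,0,0,0,0]
  ]
}}

```text
time_s: 18.2
ee_pos: [0.4827, -0.1566, 0.1372]
eef_rot: [-3.141, -0.0, 2.432]
force: [-0.1, 0.2, -0.8]
grip_width: 0.0237
grip_force: 37.0
```

Emit:
{"name": "move_arm", "arguments": {
  "increments": [
    [0.2,0,0,0.04,0,0,0],
    [0.2,0,0,0.03,0,0,0],
    [0.2,0,0,0,0,0,0]
  ]
}}

```text
time_s: 18.5
ee_pos: [0.4827, -0.1566, 0.1337]
eef_rot: [-3.141, -0.0, 2.432]
force: [0.7, -0.3, -2.2]
grip_width: 0.0234
grip_force: 37.0
```

Emit:
{"name": "move_arm", "arguments": {
  "increments": [
    [0.2,0,0,0.04,0,0,0],
    [0.2,0,0,0.03,0,0,0],
    [0.2,0,0,0,0,0,0]
  ]
}}

```text
time_s: 18.8
ee_pos: [0.4827, -0.1566, 0.1302]
eef_rot: [-3.141, -0.0, 2.432]
force: [-0.7, -0.0, -2.9]
grip_width: 0.0233
grip_force: 37.0
```

Emit:
{"name": "move_arm", "arguments": {
  "increments": [
    [0.2,0,0,0.03,0,0,0],
    [0.2,0,0,0,0,0,0]
  ]
}}

```text
time_s: 19.0
ee_pos: [0.4827, -0.1566, 0.1288]
eef_rot: [-3.142, -0.0, 2.432]
force: [-0.6, -0.5, -2.1]
grip_width: 0.0232
grip_force: 37.0
```

Emit:
{"name": "move_arm", "arguments": {
  "increments": [
    [0.2,0,0,0.03,0,0,0],
    [0.2,0,0,0,0,0,0]
  ]
}}

```text
time_s: 19.2
ee_pos: [0.4827, -0.1566, 0.1273]
eef_rot: [-3.142, -0.0, 2.432]
force: [-0.0, 0.0, -1.4]
grip_width: 0.0234
grip_force: 37.0
```

Emit:
{"name": "move_arm", "arguments": {
  "increments": [
    [0.2,0,0,0.03,0,0,0],
    [0.2,0,0,0.03,0,0,0],
    [0.2,0,0,0,0,0,0]
  ]
}}

```text
time_s: 19.5
ee_pos: [0.4827, -0.1566, 0.1242]
eef_rot: [-3.141, -0.0, 2.432]
force: [0.4, 0.1, -2.1]
grip_width: 0.0237
grip_force: 37.0
```

Emit:
{"name": "move_arm", "arguments": {
  "increments": [
    [0.2,0,0,0.03,0,0,0],
    [0.2,0,0,0,0,0,0]
  ]
}}

```text
time_s: 19.7
ee_pos: [0.4827, -0.1566, 0.1228]
eef_rot: [-3.141, -0.0, 2.432]
force: [1.4, 0.4, -1.9]
grip_width: 0.0233
grip_force: 37.0
```

Emit:
{"name": "move_arm", "arguments": {
  "increments": [
    [0.2,0,0,0.02,0,0,0],
    [0.2,0,0,0,0,0,0]
  ]
}}

```text
time_s: 19.9
ee_pos: [0.4827, -0.1566, 0.1218]
eef_rot: [-3.142, -0.0, 2.432]
force: [0.5, -0.9, -1.6]
grip_width: 0.023
grip_force: 37.0
```

Emit:
{"name": "move_arm", "arguments": {
  "increments": [
    [0.2,0,0,0.02,0,0,0],
    [0.2,0,0,0,0,0,0]
  ]
}}

```text
time_s: 20.1
ee_pos: [0.4827, -0.1566, 0.1209]
eef_rot: [-3.142, -0.0, 2.432]
force: [0.5, 0.2, -1.8]
grip_width: 0.023
grip_force: 37.0
```

Emit:
{"name": "move_arm", "arguments": {
  "increments": [
    [0.2,0,0,0.02,0,0,0],
    [0.2,0,0,0,0,0,0]
  ]
}}

```text
time_s: 20.3
ee_pos: [0.4827, -0.1566, 0.1198]
eef_rot: [-3.142, -0.0, 2.432]
force: [-0.3, -0.1, -1.3]
grip_width: 0.0236
grip_force: 37.0
```

Emit:
{"name": "move_arm", "arguments": {
  "increments": [
    [0.2,0,0,0.02,0,0,0],
    [0.2,0,0,0,0,0,0]
  ]
}}

```text
time_s: 20.5
ee_pos: [0.4827, -0.1566, 0.1188]
eef_rot: [-3.142, -0.0, 2.432]
force: [-0.2, 0.1, -1.5]
grip_width: 0.0236
grip_force: 37.0
```

Origin is at about 0.108 with no plate contact yet; continuing in 1 mm steps.

Emit:
{"name": "move_arm", "arguments": {
  "increments": [
    [0.2,0,0,0.02,0,0,0],
    [0.2,0,0,0.02,0,0,0],
    [0.2,0,0,0,0,0,0]
  ]
}}

```text
time_s: 20.8
ee_pos: [0.4827, -0.1566, 0.1168]
eef_rot: [-3.141, -0.0, 2.432]
force: [-0.1, -0.1, -1.9]
grip_width: 0.0234
grip_force: 37.0
```

Emit:
{"name": "move_arm", "arguments": {
  "increments": [
    [0.2,0,0,0.02,0,0,0],
    [0.2,0,0,0.02,0,0,0],
    [0.2,0,0,0,0,0,0]
  ]
}}

```text
time_s: 21.1
ee_pos: [0.4827, -0.1566, 0.1148]
eef_rot: [-3.142, -0.0, 2.432]
force: [-0.4, -0.4, -1.8]
grip_width: 0.0235
grip_force: 37.0
```

Emit:
{"name": "move_arm", "arguments": {
  "increments": [
    [0.2,0,0,0.02,0,0,0],
    [0.2,0,0,0,0,0,0],
    [0.2,0,0,0,0,0,0]
  ]
}}

```text
time_s: 21.4
ee_pos: [0.4828, -0.1566, 0.1139]
eef_rot: [-3.142, -0.0, 2.432]
force: [0.4, 0.7, -1.3]
grip_width: 0.023
grip_force: 37.0
```

Emit:
{"name": "move_arm", "arguments": {
  "increments": [
    [0.2,0,0,0.02,0,0,0],
    [0.2,0,0,0,0,0,0],
    [0.2,0,0,0,0,0,0]
  ]
}}

```text
time_s: 21.7
ee_pos: [0.4828, -0.1566, 0.1129]
eef_rot: [-3.142, -0.0, 2.432]
force: [0.4, -0.1, -1.7]
grip_width: 0.0232
grip_force: 37.0
```

Emit:
{"name": "move_arm", "arguments": {
  "increments": [
    [0.2,0,0,0.02,0,0,0],
    [0.2,0,0,0,0,0,0],
    [0.2,0,0,0,0,0,0]
  ]
}}

```text
time_s: 22.0
ee_pos: [0.4827, -0.1566, 0.1119]
eef_rot: [-3.142, -0.0, 2.432]
force: [-0.6, -0.3, -2.3]
grip_width: 0.0234
grip_force: 37.0
```

Emit:
{"name": "move_arm", "arguments": {
  "increments": [
    [0.2,0,0,0.02,0,0,0],
    [0.2,0,0,0.02,0,0,0],
    [0.2,0,0,0,0,0,0]
  ]
}}

```text
time_s: 22.3
ee_pos: [0.4828, -0.1566, 0.1099]
eef_rot: [3.142, 0.0, 2.432]
force: [1.1, 0.3, 0.3]
grip_width: 0.023
grip_force: 37.0
```

Emit:
{"name": "move_arm", "arguments": {
  "increments": [
    [0.2,0,0,0.02,0,0,0],
    [0.2,0,0,0,0,0,0],
    [0.2,0,0,0,0,0,0]
  ]
}}

```text
time_s: 22.6
ee_pos: [0.4828, -0.1566, 0.109]
eef_rot: [3.142, 0.0, 2.432]
force: [0.6, -0.7, 1.3]
grip_width: 0.0232
grip_force: 37.0
```

Emit:
{"name": "move_arm", "arguments": {
  "increments": [
    [0.2,0,0,0.02,0,0,0],
    [0.2,0,0,0,0,0,0],
    [0.2,0,0,0,0,0,0]
  ]
}}

```text
time_s: 22.9
ee_pos: [0.4828, -0.1566, 0.108]
eef_rot: [3.142, 0.0, 2.432]
force: [-0.3, -0.8, 1.8]
grip_width: 0.0233
grip_force: 37.0
```

Emit:
{"name": "move_arm", "arguments": {
  "increments": [
    [0.2,0,0,0.02,0,0,0],
    [0.2,0,0,0,0,0,0],
    [0.2,0,0,0,0,0,0]
  ]
}}

```text
time_s: 23.2
ee_pos: [0.4829, -0.1567, 0.1074]
eef_rot: [3.141, 0.001, 2.432]
force: [-2.3, -0.2, 7.8]
grip_width: 0.0237
grip_force: 37.0
```

Emit:
{"name": "move_arm", "arguments": {
  "increments": [
    [0.2,0,0,0.02,0,0,0],
    [0.2,0,0,0,0,0,0],
    [0.2,0,0,0,0,0,0]
  ]
}}

```text
time_s: 23.5
ee_pos: [0.483, -0.1567, 0.1071]
eef_rot: [3.141, 0.001, 2.432]
force: [-6.3, 2.6, 16.3]
grip_width: 0.0232
grip_force: 37.0
```

The plate is solid now (about 18 N net, slightly high). I'll ease off a touch, then lower the grip gradually so the balls come out while friction still holds the pin down.

Emit:
{"name": "move_arm", "arguments": {
  "increments": [
    [0.2,0,0,-0.008,0,0,0],
    [0.2,0,0,0,0,0,0]
  ]
}}

```text
time_s: 23.7
ee_pos: [0.4829, -0.1567, 0.1072]
eef_rot: [3.141, 0.001, 2.432]
force: [-5.2, 0.7, 13.4]
grip_width: 0.0234
grip_force: 37.0
```

Emit:
{"name": "move_arm", "arguments": {
  "increments": [
    [0.2,0,0,0,0,0,0],
    [0.2,0,0,0,0,0,0]
  ],
  "force": 20
}}

```text
time_s: 23.9
ee_pos: [0.4829, -0.1567, 0.1072]
eef_rot: [3.141, 0.001, 2.432]
force: [-4.6, 1.8, 11.6]
grip_width: 0.0234
grip_force: 20.0
```

Emit:
{"name": "move_arm", "arguments": {
  "increments": [
    [0.2,0,0,0,0,0,0],
    [0.2,0,0,0,0,0,0]
  ],
  "force": 13
}}

```text
time_s: 24.1
ee_pos: [0.4829, -0.1567, 0.1072]
eef_rot: [3.141, 0.001, 2.432]
force: [-4.2, 1.7, 11.6]
grip_width: 0.0238
grip_force: 13.0
```

Emit:
{"name": "move_arm", "arguments": {
  "increments": [
    [0.2,0,0,0,0,0,0],
    [0.2,0,0,0,0,0,0],
    [0.2,0,0,0,0,0,0]
  ],
  "force": 8
}}

```text
time_s: 24.4
ee_pos: [0.4834, -0.1562, 0.1072]
eef_rot: [3.14, 0.001, 2.432]
force: [-0.6, 5.2, 11.4]
grip_width: 0.0255
grip_force: 8.0
```

Emit:
{"name": "move_arm", "arguments": {
  "increments": [
    [0.2,0,0,0,0,0,0],
    [0.2,0,0,0,0,0,0],
    [0.2,0,0,0,0,0,0]
  ],
  "force": 5
}}

```text
time_s: 24.7
ee_pos: [0.4836, -0.1561, 0.1071]
eef_rot: [3.14, 0.001, 2.432]
force: [2.3, 5.7, 7.6]
grip_width: 0.0275
grip_force: 5.0
```

Emit:
{"name": "move_arm", "arguments": {
  "increments": [
    [0.33,0,0,0,0,0,0],
    [0.4,0,0,0,0,0,0],
    [0.6,0,0,0,0,0,0],
    [0.6,0,0,0,0,0,0],
    [0.6,0,0,0,0,0,0],
    [0.6,0,0,-0.2,0,0,0],
    [0.6,0,0,-0.4,0,0,0],
    [0.6,0,0,-0.6,0,0,0],
    [0.6,0,0,-0.6,0,0,0],
    [0.6,0,0,-0.6,0,0,0],
    [0.6,0.6,0.6,0,0,0,0],
    [0.6,0.6,0.6,0,0,0,0],
    [0.6,0.6,0.6,0,0,0,0],
    [0.6,0.6,0.6,0,0,0,0],
    [0.6,0.6,0.6,0,0,0,0],
    [0.6,0.6,0.6,0,0,0,0],
    [0.6,0.6,0.6,0,0,0,0],
    [0.6,0,0,0,0,0,0]
  ]
}}

```text
time_s: 26.5
ee_pos: [0.4597, 0.1431, 0.2271]
eef_rot: [3.141, -0.0, 2.436]
force: [0.2, -0.6, -0.3]
grip_width: 0.0564
grip_force: 0.0
```

Run:
```python
from h import *
S=ctrl.camera("side");T=ctrl.camera("top")
m=np.hstack([cv2.resize(T["color"][175:265,305:365],(400,600),interpolation=cv2.INTER_CUBIC),cv2.resize(S["color"][205:295,270:330],(400,600),interpolation=cv2.INTER_CUBIC)])
cv2.imwrite("pics/f1.png",cv2.convertScaleAbs(m,alpha=1.6))
```

```text
(no output)
```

View pics/f1.png

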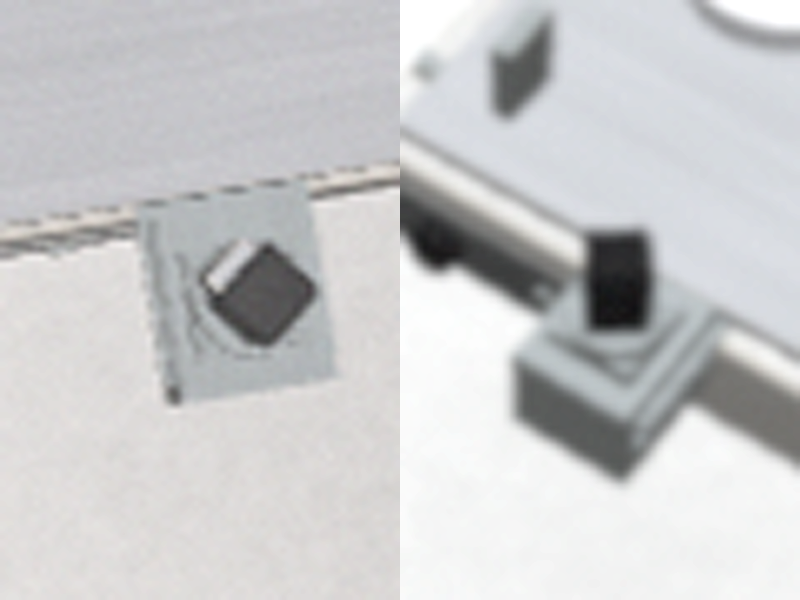

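The pin sits in the bracket, upright, with its shoulder on the plate and its button showing at top crop (230,265). I can't tell from this whether the button is fully out, so I'll check with a very gentle 3 N feel, which is below its spring force.

Emit:
{"name": "move_arm", "arguments": {
  "increments": [
    [0.6,-0.6,-0.6,0,0,0,0],
    [0.6,-0.6,-0.6,0,0,0,0],
    [0.6,-0.6,-0.6,0,0,0,0],
    [0.6,-0.6,-0.6,0,0,0,0],
    [0.6,-0.6,-0.6,0,0,0,0],
    [0.6,-0.6,-0.6,0,0,0,0],
    [0.6,-0.6,-0.6,0,0,0,0],
    [0.6,0,0,0,0,0,0],
    [0.6,0,0,0,0,0,0]
  ],
  "force": 3
}}

```text
time_s: 27.5
ee_pos: [0.4821, -0.1581, 0.2264]
eef_rot: [-3.142, -0.0, 2.428]
force: [0.2, 0.8, -0.3]
grip_width: 0.0563
grip_force: 0.0
```

Run:
```python
from h import *
go([.4831,-.1565,.115],np.pi-.71)
```

```text
pose [ 0.4821 -0.1581  0.2264] [-3.142 -0.     2.428] t 27.5
units old axes [0.005 0.037 2.228]  units after turn [0.006 0.037 2.228]  rot [-0.    -0.    -0.003]
```

Emit:
{"name": "move_arm", "arguments": {
  "increments": [
    [0.6,0,0.037,0.5,0,0,0],
    [0.6,0,0,0.5,0,0,0],
    [0.6,0,0,0.5,0,0,0],
    [0.6,0,0,0.5,0,0,0],
    [0.6,0,0,0.3,0,0,0],
    [0.6,0,0,0,0,0,0]
  ],
  "force": 3
}}

```text
time_s: 28.1
ee_pos: [0.483, -0.1542, 0.1099]
eef_rot: [-3.141, -0.003, 2.433]
force: [0.0, -0.3, 0.2]
grip_width: 0.0561
grip_force: 0.0
```

Emit:
{"name": "move_arm", "arguments": {
  "increments": [
    [0.2,0,0,0,0,0,0],
    [0.2,0,0,0,0,0,0],
    [0.2,0,0,0,0,0,0],
    [0.2,0,0,0,0,0,0],
    [0.2,0,0,0,0,0,0],
    [0.2,0,0,0,0,0,0]
  ],
  "force": 3
}}

```text
time_s: 28.7
ee_pos: [0.4842, -0.1553, 0.1117]
eef_rot: [3.141, 0.001, 2.432]
force: [0.5, 0.3, 3.3]
grip_width: 0.0288
grip_force: 3.0
```

The reading is 28.8 mm against 29 mm nominal, so the button is fully out and the pin is locked. Releasing and retreating.

Emit:
{"name": "move_arm", "arguments": {
  "increments": [
    [0.45,0,0,0,0,0,0],
    [0.6,0,0,0,0,0,0],
    [0.6,0,0,0,0,0,0],
    [0.6,0,0,0,0,0,0],
    [0.6,0,0,-0.3,0,0,0],
    [0.6,0,0,-0.6,0,0,0],
    [0.6,0,0,-0.6,0,0,0],
    [0.6,0,0,-0.6,0,0,0],
    [0.6,0.6,0.6,0,0,0,0],
    [0.6,0.6,0.6,0,0,0,0],
    [0.6,0.6,0.6,0,0,0,0],
    [0.6,0.6,0.6,0,0,0,0],
    [0.6,0.6,0.6,0,0,0,0],
    [0.6,0,0,0,0,0,0],
    [0.6,0,0,0,0,0,0]
  ]
}}

```text
time_s: 30.2
ee_pos: [0.4679, 0.0568, 0.2163]
eef_rot: [-3.141, 0.0, 2.434]
force: [0.7, 0.1, -0.4]
grip_width: 0.0565
grip_force: 0.0
```

Run:
```python
from h import *
S=ctrl.camera("side");T=ctrl.camera("top")
m=np.hstack([cv2.resize(T["color"][175:265,305:365],(400,600),interpolation=cv2.INTER_CUBIC),cv2.resize(S["color"][205:295,270:330],(400,600),interpolation=cv2.INTER_CUBIC)])
cv2.imwrite("pics/f2.png",cv2.convertScaleAbs(m,alpha=1.6))
```

```text
(no output)
```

View pics/f2.png

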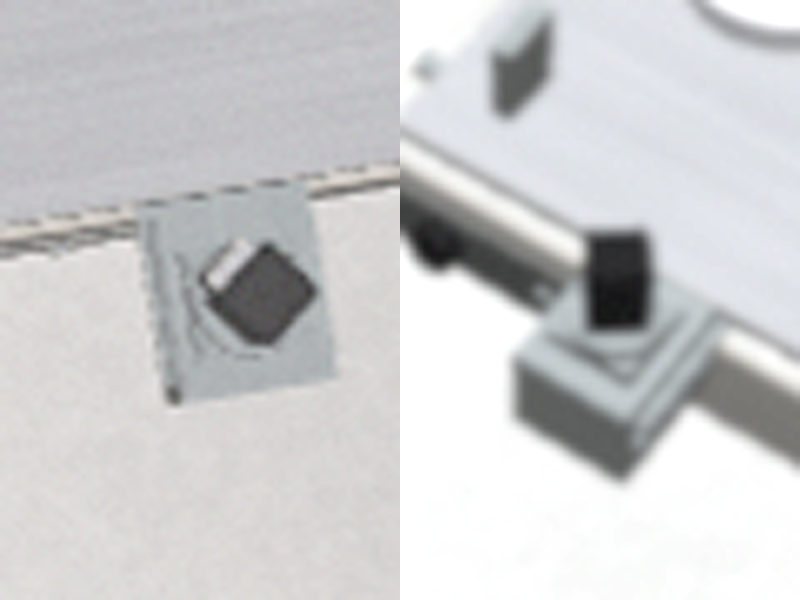

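The picture is unchanged: the pin is seated and upright in the bracket, the tray is home and the gripper is clear. Handing in.

```bash
python3 -c "
from station import ctrl
print(ctrl.hand_in())"
```

```text
the job is handed in; nothing more can be done
None
```

I handed the job in at about 30 s with the tray against its stop, the pin seated upright in the bracket and its button fully out (28.8 mm measured, 29 mm nominal); pressing the pin peaked briefly at about 18 N, over your 15 N guide but under the 25 N limit, and no verdict came back.

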